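Set the slice-thickness stop of a bread-slicing guide

ROBOT

A 6-joint arm with a two-finger parallel gripper is mounted at the origin on the work surface. World frame = base frame: x ahead of the robot, y to its left, z up, the work surface at z = 0. Lengths are in m, angles in rad, forces in N, time in s.
With the tool pointing down it reaches from about 0.35 to 0.925 m from the base axis. Payload 6.4 kg.
Tool frame: the origin (TCP) lies between the finger pads, 19 mm behind the fingertips; this is the grasp point; z points along the fingers, y is the line along which they close (so a half turn about z gives the same grasp; the last joint's range is limited). The gripper opens to 85 mm and grips with 20 to 120 N. Pads are 22 mm wide; open, the fingers measure 114 mm over their backs; the gripper's body (76 mm by 85 mm) begins 54 mm behind the grasp point. The pads swing forward as they close: fully open they stand 13 mm farther back than shut.
Start: joints at [1.087, 0.245, 1.558, -0, 1.339, -0.174], TCP at [0.198, 0.619, 0.25] pointing down, gripper open.
Joint ranges: [-3.13, 3.13], [-1.02, 2.26], [0.13, 2.54], [-0.95, 4.09], [0.21, 2.88], [-2.74, 2.74]. Speed limits (rad/s): [2.57, 2.57, 3.14, 3.14, 3.14, 3.14].

INTERFACE

Orientations are given as a unit quaternion [x, y, z, w].
In Python, from workcell import robot, optics gives the robot as it stands.
- The arm moves only by the shell command python3 -m inch 'ROWS' [OPENING]. ROWS is JSON, a list of rows, each a list of 6 numbers: the shift along the tool's x, y, z in units of 0.1 m (1.0 is 0.1 m), then the turn, a rotation vector about the tool's x, y, z in units of pi rad (1.0 is pi rad). In form: [[x, y, z, ax, ay, az], ...]. A call has 1 to 10 rows; each row is the pose to reach, as a shift and turn from the pose commanded when the call began, along the tool's axes at that moment, turning the shorter way round; what a row does not reach only later rows make up. A row lasts 1/8 s, in which the tool goes at most 62.5 mm and 10.7 degrees, less where a joint would pass 70% of its speed; a pose out of reach is approached as far as the arm can. A call with a number of a shift or a turn outside -1 to 1 is refused whole. A call with a gripper value outside its range is refused whole. OPENING is the opening, from 0 (shut) to 1 (fully open), set as the call begins (- or left out, the last holds). The fingers move at their own pace and stop on an object; the grip force is fixed at half the most. Time passes only in rows, so rows that repeat a pose let the fingers close. It gives the time, the measured TCP pose, the force, the opening and the grip force at its end, in the units of the state.
- robot.get_state(): the state, without advancing time (a new reading comes with each control period).
- optics.snapshot(name): name is "side" or "top" or "wrist"; returns the picture (384x512x3 uint8, red, green, blue); there is no depth.
- optics.camera_info(name): a dict with "fx", "fy", "cx", "cy" (pixels), "position" and "rotation" of the camera in the world. Camera axes: x right, y down, z forward; pixel columns grow to the right and rows downward; lengths in m; the calibration is good to about 2 mm. A picture is of the moment at which its call begins: read the wrist's pose just before it. camera_info takes no time and is no camera call; for the wrist camera it gives the pose at the moment of the call.
- robot.sign_off(): hands the job in; it is judged then, once.
The state is a dict: "time": time; "joints": joint angles; "qd": joint speeds; "joint_efforts": joint torques, N m; "tcp_pos": TCP position; "ee_rot": TCP orientation; "ft_force": force on the tool from outside, world axes, zero at the start; "moment": the same for the moment, N m; "opening": finger opening in m; "finger_force": force on a finger pad.
Only numpy, scipy, OpenCV 4.12 (cv2) and the standard library are available. Lean on these libraries where they do the work, as an engineer would, in place of code of your own. Each camera call takes 0.05 s, during which the arm holds its last target. There are 200 camera calls.

TASK

Set the bread-slicing guide for the next loaf: slide its white stop along its slots until its front face lines up with the red mark lines on the board, then turn both orange wing knobs clockwise until each clamps the stop firmly, finger-tight and no harder, because the plastic foot cracks if a knob is forced. Let go when it is done, and leave the things around it alone.

Things in the scene. Friction and masses are not known exactly. Their poses are not given: they have to be found in the camera images.
- guide: Bread-slicing guide, fixed: bamboo board 240 (x) by 360 (y) by 18 mm. Origin under its centre, z up; +y points from the knife gate to the knobs. Gate: a pair of posts each side (x +-101 to 115, y -106 to -134 mm), tops 123 mm above the counter, open between. Two steel screws, 8 mm thick, stand at x = -55 (near) and +55 (far), y = +60 mm.
- stop: White plastic stop, 0.35 kg, loose on the board. Wall 170 (x) by 10 (y) by 52 mm high, on a foot 8 mm thick (y to +172). Origin: middle of the lower edge of the wall's front face (towards the gate), on the board's top; wall from y = 0 to +10. Slots 10 mm wide at x = +-55, y +72 to +160 mm, hold the screws: slides along the guide's y, 1 to 4 N if loose. Pinch its wall from above.
- mark: Two red lines 3 mm wide across the board's margins, one on each side of the stop. Origin midway between them, on their centre line, on the board's top (18 mm above the counter); x along the lines, y is the guide's y. The stop is on the mark when its origin has the same y as this. The mark lies 15 to 70 mm from the stop's start, towards the gate.
- knob_near: Orange wing knob on the screw nearer the robot. z up, x along the wing: 46 (x) by 13 mm thick (y), from 8 to 35 mm above the origin, which is on the axis 3 mm above the foot. Tightens clockwise from above (negative about z), staying at its height; each rad drives a pad under it down 2.8 mm. Loose it turns with 0.03 N m. It stays where it is let go.
- knob_near_grip (a point): On the near knob's axis, 24 mm above its origin: TCP here to pinch the wing across its thickness. A rubber pad 30 mm across under the knob, of unknown wear, meets the foot after 0.1 to 1.9 rad of turning. The wing sits in a rubber bush and gives 1 rad per N m, so that from the touch each rad of the hand adds about 55 N of clamping.
- knob_far: The same knob on the screw farther from the robot, with its own pad and start. Either knob, by feel, above its free turning: below 0.15 N m still slack, 0.2 to 0.3 N m is finger-tight (20 to 30 N of clamping), over 0.4 N m may crack the foot (it cracks at 45 N). The moment is felt while turning and eases slowly once the hand stops.
- knob_far_grip (a point): On the far knob's axis, 24 mm above its origin, likewise.
- bread_knife: Bread knife with black handle, 320 mm long, lying on the counter along the far edge of the board; leave it.
- jam_jar: Amber jam jar with red lid, 64 mm across, 85 mm high, standing in front of the board's near edge; leave it.
- mug: Blue mug, 80 mm across, 90 mm high, origin under its centre; leave it.
- bowl: White bowl, 120 mm across, 55 mm high; leave it.
- soap_pump: White and pink soap pump bottle, 76 mm across, 177 mm high; leave it.
- spray_bottle: Clear and yellow spray bottle with red head, 72 mm across, 209 mm high; leave it.
- paring_knife: Small paring knife in a yellow-green sheath, 200 mm long; leave it.
Mind the look-alikes: they are no part of the job. What is shaped like the stop but turquoise is not meant.

How it is judged:
On the way, in this order (a step that is already met when the one before it is completed fails the run):
1. the stop's front face lines up with the red mark (y of stop in the frame of mark between -0.0025 and 0.0025 m and angle between the y axis of stop and the y axis of mark, either way round below 0.03 rad), for 0.3 s.
2. both knobs clamp the stop, still on the mark (all of step 1 and contact force between each of knob_near, knob_far and stop above 12 N), for 0.3 s.
At the end, for the whole second after the job is handed in: The stop's front face is within 2.5 mm of the red mark and square to it (0.03 rad), each knob clamps the foot with more than 12 N, and the stop is at rest (all of step 2 and linear speed of stop below 0.01 m/s); the robot touches nothing.
It fails at once if a knob is forced: it clamps the plastic foot with more than 45 N (contact force between any of knob_near, knob_far and stop above 45 N).
It fails at once if a bystander is pushed more than 40 mm (distance of any of bread_knife, jam_jar, mug, bowl, soap_pump, spray_bottle, paring_knife from where it was at the start of the episode above 0.04 m).
It also fails if it takes over 72 s, if anything falls off the work surface, if the arm or the gripper's body presses on something with over 40 N, if the wrist force passes 120 N, or if a joint passes its speed limit or range.

## Working session

There is one attempt and no reset: what is moved stays moved. The work goes in short steps, Python scripts to look and compute and a shell command to move; the robot and the scene stay as the last step left them, time stands still between calls to the robot, and variables do not carry over. Pictures are saved under pics/ and viewed, at most 10 in all, crops included, and the job is handed in when it is done.

```bash
mkdir -p pics; ls; python3 - <<'E'
from workcell import robot, optics
import cv2,numpy as np
s=robot.get_state();print(s)
ims=[]
for n in("top","side"):
    im=optics.snapshot(n)[:,:,::-1];cv2.imwrite(f"pics/{n}0.png",im)
    c=optics.camera_info(n);print(n,c)
print(optics.camera_info("wrist"))
E
```

```text
pics
{'time': 0.0, 'joints': array([ 1.08688610e+00,  2.45848883e-01,  1.55902121e+00,  8.08649972e-06,
        1.33865012e+00, -1.74122887e-01]), 'qd': array([-1.45577440e-03, -2.33670029e-05, -4.67520027e-04, -1.29578053e-03,
       -1.62301010e-03, -8.58365913e-04]), 'joint_efforts': array([ 6.93677180e-05, -4.29493403e+01, -3.26138270e+01, -1.15623225e-04,
        5.21359834e-03,  8.46304658e-06]), 'tcp_pos': array([0.19792055, 0.61859512, 0.24885413]), 'ee_rot': array([ 1.54275896e-01,  9.88027337e-01, -9.10811998e-04, -3.15132138e-04]), 'ft_force': array([-0.51764179, -0.77162096,  0.20115406]), 'moment': array([-0.04701005, -0.02283264,  0.0091944 ]), 'finger_force': 0.0, 'opening': 0.08537844506186336}
top {'fx': 454.1728151806674, 'fy': 454.1728151806674, 'cx': 253.15172753292865, 'cy': 195.82612333789996, 'position': array([0.12640857, 0.00244273, 1.36296876]), 'rotation': array([-0.69556073,  0.71026122, -0.07491465,  0.07817973])}
side {'fx': 396.9433574622111, 'fy': 396.9433574622111, 'cx': 249.68274224439358, 'cy': 190.58015147787324, 'position': array([ 0.0338387 , -0.65156861,  0.88470032]), 'rotation': array([ 0.89736248, -0.24390948,  0.09598364, -0.35501534])}
{'fx': 295.78802809012325, 'fy': 295.78802809012325, 'cx': 255.73245743813717, 'cy': 189.10787373129605, 'position': array([0.12011211, 0.64341981, 0.3743493 ]), 'rotation': array([0.79749108, 0.58240241, 0.09220997, 0.12772128])}
```

View pics/top0.png

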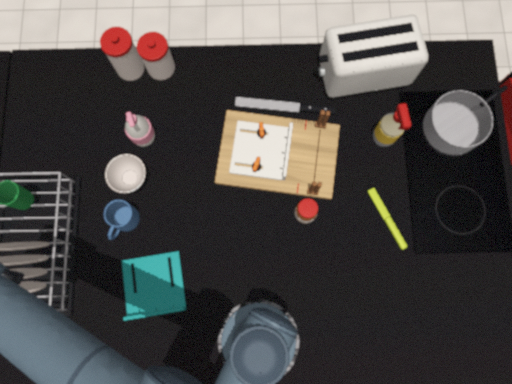

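View pics/side0.png

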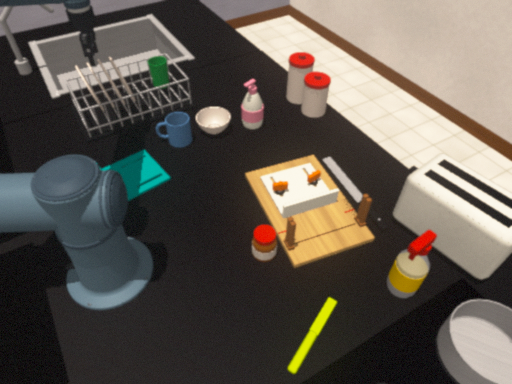

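The top view shows the guide's bamboo board at about (278,153). The white stop is at (262,150), with orange knobs at (262,130) far and (256,164) near. Short red marks are near (305,126) and (297,188), and the gate posts are at (323,118) and (314,187). The turquoise look-alike is at (153,285), and the jam jar is at (307,210). The side view shows the same layout: white stop on the bamboo board at (300,190), turquoise look-alike at (135,175).

There are two stop-shaped candidates: white at (262,150) on the board, and turquoise at (153,285) on the counter. The white one is the target because it sits on the board under the knobs.

```bash
cat > h.py <<'E'
import cv2,numpy as np
from workcell import robot, optics
from scipy.spatial.transform import Rotation as R
def cast(c,uv,z):
    uv=np.atleast_2d(uv).astype(float)
    d=np.c_[(uv[:,0]-c["cx"])/c["fx"],(uv[:,1]-c["cy"])/c["fy"],np.ones(len(uv))]
    d=R.from_quat(c["rotation"]).apply(d); p=np.array(c["position"])
    return p+d*((z-p[2])/d[:,2])[:,None]
def proj(c,P):
    q=R.from_quat(c["rotation"]).inv().apply(np.atleast_2d(P)-c["position"])
    return np.c_[c["fx"]*q[:,0]/q[:,2]+c["cx"],c["fy"]*q[:,1]/q[:,2]+c["cy"]]
def blobs(m,amin):
    n,l,s,ce=cv2.connectedComponentsWithStats(m.astype(np.uint8)*255)
    return [(ce[i],s[i,4],l==i) for i in range(1,n) if s[i,4]>=amin]
def togo(goal,Rg=None):
    "shift (0.1 m) in tool axes to goal, and turn (pi)"
    s=robot.get_state();q=R.from_quat(s["ee_rot"])
    return np.round(q.inv().apply(np.array(goal)-s["tcp_pos"])/0.1,3), (None if Rg is None else np.round((q.inv()*Rg).as_rotvec()/np.pi,4))
def down(yaw): # tool z down, tool y (closing) along world angle yaw
    y=np.array([np.cos(yaw),np.sin(yaw),0]);z=np.array([0,0,-1.]);x=np.cross(y,z)
    return R.from_matrix(np.c_[x,y,z])
E
python3 - <<'E'
from h import *
im=cv2.imread("pics/top0.png");c=optics.camera_info("top")
hsv=cv2.cvtColor(im,cv2.COLOR_BGR2HSV);H,S,V=cv2.split(hsv)
roi=np.zeros(H.shape,bool);roi[95:205,205:350]=1
m=roi&(V>90); m=cv2.morphologyEx(m.astype(np.uint8),cv2.MORPH_OPEN,np.ones((5,5)))
b=[(V_,a) for V_,a,_ in blobs(m,300)];print(b)
bb=max(blobs(m&((S>40)|(V>200)),500),key=lambda t:t[1])[2]
pts=np.argwhere(bb)[:,::-1].astype(float)
P=cast(c,pts,0.018)[:,:2].astype(np.float32)
print(cv2.minAreaRect(P), cv2.minAreaRect(pts.astype(np.float32)))
for n,mm,z in(("orange",(H>4)&(H<16)&(S>190)&(V>130),.055),("red",((H<4)|(H>174))&(S>150),.018)):
    for ce,a,_ in blobs(roi&mm,3): print(n,ce,a,cast(c,ce,z).round(4))
E
```

```text
[(array([267.11607143, 103.88095238]), np.int32(672)), (array([277.72746661, 153.95308115]), np.int32(8909))]
((0.5568020939826965, -0.07288606464862823), (0.365018367767334, 0.24645689129829407), 80.68848419189453) ((277.79107666015625, 153.69879150390625), (119.48511505126953, 76.3840103149414), 7.765166759490967)
red [307.55555556 201.44444444] 108 [[ 0.402  -0.1583  0.018 ]]
```

```bash
python3 - <<'E'
import cv2
im=cv2.imread("pics/top0.png")[90:220,205:355]
cv2.imwrite("pics/topc.png",cv2.resize(im,None,fx=4.5,fy=4.5,interpolation=cv2.INTER_CUBIC))
E
```

```text
(no output)
```

View pics/topc.png

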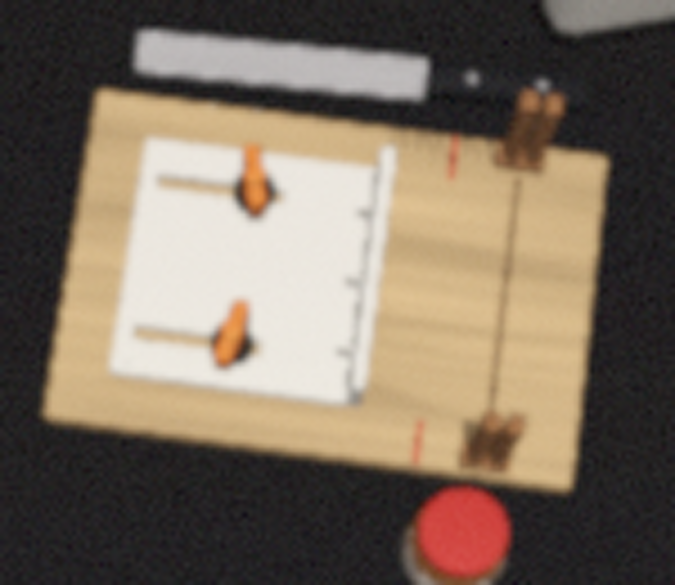

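The crop confirms it. The white stop has both orange knobs at the wall end of its slots, and the red marks lie gate-side at crop (454,156) and (418,442). The jar is beside the near mark. Next I move the wrist camera over the guide.

```bash
r='[[-1,-1,0,0,0,0],[-1,-1,0,0,0,0],[-1,-1,0,0,0,0]]'; python3 -m inch '[[-0.5,-0.5,0,0,0,0],[-1,-1,0,0,0,0],[-1,-1,0,0,0,0],[-1,-1,0,0,0,0]]' 1
python3 -m inch '[[-0.5,-0.5,0,0,0,0],[-1,-1,0,0,0,0],[-1,-1,0,0,0,0],[-1,-1,0,0,0,0]]'
python3 -m inch '[[-0.5,-0.5,0,0,0,0],[-1,-1,0,0,0,0],[-1,-1,0,0,0,0],[-1,-1,0,0,0,0]]'
python3 -m inch '[[-0.5,-0.5,0,0,0,0],[-1,-1,0,0,0,0],[-1,-1,0,0,0,0],[-1,-1,0,0,0,0]]'
python3 -m inch '[[-0.5,-0.5,0,0,0,0],[-1,-1,0,0,0,0],[-1,-1,0,0,0,0],[-1,-1,0,0,0,0]]'
python3 - <<'E'
from h import *
print(togo([0.56,-0.10,0.25],down(np.radians(80.7))))
c=optics.camera_info("wrist");print(c["position"],R.from_quat(c["rotation"]).as_matrix())
E
```

```text
time: 0.6
tcp_pos: [0.2632, 0.493, 0.25]
ee_rot: [0.155, 0.988, 0.0, -0.0]
ft_force: [-0.0, 0.8, 1.2]
opening: 0.0854
finger_force: 0.0
time: 1.1
tcp_pos: [0.3278, 0.3683, 0.2502]
ee_rot: [0.155, 0.988, 0.0, -0.0]
ft_force: [-0.3, -0.1, 0.3]
opening: 0.0854
finger_force: 0.0
time: 1.6
tcp_pos: [0.3925, 0.2428, 0.2501]
ee_rot: [0.154, 0.988, 0.0, -0.0]
ft_force: [0.2, 0.2, -0.4]
opening: 0.0855
finger_force: 0.0
time: 2.1
tcp_pos: [0.4572, 0.1173, 0.2498]
ee_rot: [0.154, 0.988, 0.0, -0.0]
ft_force: [-0.9, 0.4, -0.2]
opening: 0.0854
finger_force: 0.0
time: 2.6
tcp_pos: [0.5219, -0.0082, 0.2497]
ee_rot: [0.154, 0.988, 0.0, -0.0]
ft_force: [0.1, -0.4, -0.1]
opening: 0.0858
finger_force: 0.0
(array([-0.642, -0.759, -0.004]), array([ 0.0002, -0.0003, -0.0466]))
[0.44404645 0.0162338  0.37511192] [[ 3.03682601e-01  9.05667863e-01  2.95875987e-01]
 [ 9.52773010e-01 -2.88891758e-01 -9.36223474e-02]
 [ 6.85382837e-04  3.10334133e-01 -9.50627296e-01]]
```

```bash
python3 -m inch '[[-0.3,-0.4,0,0,0,-0.023],[-0.64,-0.76,0,0,0,-0.047],[-0.64,-0.76,0,0,0,-0.047],[-0.64,-0.76,0,0,0,-0.047],[-0.64,-0.76,0,0,0,-0.047],[-0.64,-0.76,0,0,0,-0.047]]' 1
python3 - <<'E'
from h import *
import json
c=optics.camera_info("wrist");im=optics.snapshot("wrist")[:,:,::-1]
json.dump({k:np.array(v).tolist() for k,v in c.items()},open("w1.json","w"))
cv2.imwrite("pics/w1.png",im)
E
```

```text
time: 3.35
tcp_pos: [0.5595, -0.1002, 0.2501]
ee_rot: [0.08, 0.997, 0.0, 0.0]
ft_force: [-0.8, 0.6, 0.2]
opening: 0.0851
finger_force: 0.0
```

View pics/w1.png

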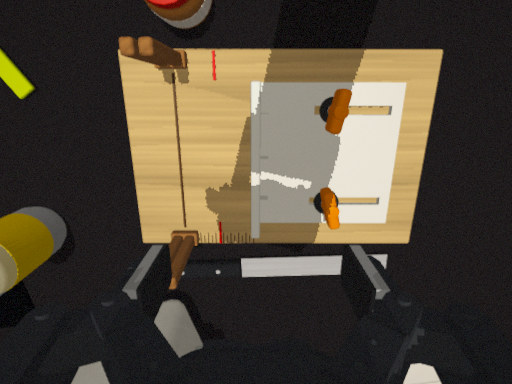

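The wrist view shows the near mark at (214,65) and the far mark at (221,232). The wall is edge-on at columns 251–261, the near knob at (339,111) and the far knob at (330,207).

```bash
cat > meas.py <<'E'
from h import *
import json,sys
def meas(im,c,verbose=True):
    hsv=cv2.cvtColor(im,cv2.COLOR_BGR2HSV);H,S,V=[a.astype(int) for a in cv2.split(hsv)]
    red=((H<4)|(H>175))&(S>180)&(V>100)
    bam=(H>10)&(H<28)&(S>60)&(S<200)&(V>50)
    out={"red":[],"or":[]}
    for ce,a,m in blobs(red,15):
        if a<300:
            p=np.argwhere(m)[:,::-1];P=cast(c,p,.018)[:,:2].astype(np.float32)
            out["red"].append(P.mean(0)); print("red",ce.round(1),a,P.mean(0).round(4))
    orr=(H>=4)&(H<17)&(S>215)&(V>90)
    for ce,a,m in blobs(orr,150):
        if a>2500: continue
        p=np.argwhere(m)[:,::-1];P=cast(c,p,.055)[:,:2].astype(np.float32)
        print("orange",ce.round(1),a,cv2.minAreaRect(P))
    return hsv,out
E
python3 - <<'E'
from meas import *
im=cv2.imread("pics/w1.png");c=json.load(open("w1.json"))
hsv,o=meas(im,c)
# board outline corners
H,S,V=[a.astype(int) for a in cv2.split(hsv)]
m=((V>70)&~((H>100)&(H<130))).astype(np.uint8);m[255:]=0;m[:45]=0
m=cv2.morphologyEx(m,cv2.MORPH_OPEN,np.ones((5,5)))
b=max(blobs(m,5000),key=lambda t:t[1])[2]
pts=np.argwhere(b)[:,::-1]
P=cast(c,pts,.018)[:,:2].astype(np.float32);print(cv2.minAreaRect(P))
for r in (70,90,120,150,215,235,240): print(r,[(int(x),*hsv[r,x]) for x in range(245,270,2)])
for col in(200,300,400): 
  k=np.where(b[:,col])[0];print(col,k.min(),k.max(),cast(c,[[col,k.min()],[col,k.max()]],.018)[:,:2])
for row in(120,200):
  k=np.where(b[row])[0];print(row,k.min(),k.max(),cast(c,[[k.min(),row],[k.max(),row]],.018)[:,:2])
E
```

```text
red [163.1   1.7] 119 [ 0.3738 -0.169 ]
red [213.6  64.9] 46 [ 0.4427 -0.1291]
red [220.1 229. ] 15 [ 0.642  -0.1616]
orange [338.  110.4] 708 ((0.5111902952194214, -0.004591990262269974), (0.020293349400162697, 0.045155998319387436), 65.82323455810547)
orange [326.6 202. ] 294 ((0.6177718043327332, -0.024084825068712234), (0.016633866354823112, 0.04833182692527771), 89.14260864257812)
((0.5630107522010803, -0.07359522581100464), (0.36031121015548706, 0.2598573863506317), 80.72865295410156)
70 [(245, np.uint8(20), np.uint8(116), np.uint8(219)), (247, np.uint8(20), np.uint8(114), np.uint8(220)), (249, np.uint8(20), np.uint8(117), np.uint8(218)), (251, np.uint8(19), np.uint8(115), np.uint8(220)), (253, np.uint8(20), np.uint8(115), np.uint8(217)), (255, np.uint8(20), np.uint8(116), np.uint8(218)), (257, np.uint8(20), np.uint8(117), np.uint8(218)), (259, np.uint8(20), np.uint8(117), np.uint8(218)), (261, np.uint8(20), np.uint8(115), np.uint8(218)), (263, np.uint8(21), np.uint8(119), np.uint8(217)), (265, np.uint8(21), np.uint8(119), np.uint8(217)), (267, np.uint8(19), np.uint8(130), np.u
[... 3648 characters left out ...]
np.uint8(124)), (257, np.uint8(19), np.uint8(140), np.uint8(124)), (259, np.uint8(19), np.uint8(139), np.uint8(125)), (261, np.uint8(18), np.uint8(131), np.uint8(127)), (263, np.uint8(18), np.uint8(131), np.uint8(125)), (265, np.uint8(18), np.uint8(133), np.uint8(123)), (267, np.uint8(19), np.uint8(130), np.uint8(124)), (269, np.uint8(19), np.uint8(133), np.uint8(127))]
200 48 242 [[ 0.42343402 -0.1402745 ]
 [ 0.65662212 -0.19217171]]
300 49 242 [[ 0.44198828 -0.03182786]
 [ 0.67820572 -0.05882293]]
400 49 243 [[0.45956502 0.07684896]
 [0.70132159 0.07452953]]
120 127 430 [[ 0.48534158 -0.2422296 ]
 [ 0.54250048  0.11109607]]
200 137 416 [[ 0.58457798 -0.25906462]
 [ 0.64195042  0.09546571]]
```

```bash
python3 - <<'E'
from meas import *
c=json.load(open("w1.json"))
y=np.array([np.cos(np.radians(80.7)),np.sin(np.radians(80.7))]);x=np.array([y[1],-y[0]])
ctr=np.array([.5575,-.0729])
e=cast(c,[[250.5,90],[250.5,150],[250.5,230]],.07)[:,:2]
print(e,(e-ctr)@y); r=np.array([[.4427,-.1291],[.642,-.1616]]);print((r-ctr)@y,(r-ctr)@x)
front=((e-ctr)@y).mean(); wc=ctr+(front+.005)*y; print(wc)
print(togo([*wc,.13],down(np.radians(80.7))),robot.get_state()["joints"])
E
```

```text
[[ 0.47597105 -0.09188748]
 [ 0.53441413 -0.10167182]
 [ 0.62500101 -0.11683758]] [-0.03191329 -0.0321244  -0.03245163]
[-0.07401341 -0.07387858] [-0.1042089   0.09772357]
[ 0.55311034 -0.09970607]
(array([ 0.065, -0.002,  1.201]), array([0.    , 0.0001, 0.0004])) [-3.77172728e-01  5.55014114e-02  1.76933388e+00  8.68481784e-05
  1.31660965e+00 -1.78696831e+00]
```

```bash
python3 -m inch '[[0.06,0,0.4,0,0,0],[0.06,0,0.8,0,0,0],[0.06,0,1,0,0,0],[0.06,0,1,0,0,0]]' 1
python3 -m inch '[[0,0,0.3,0,0,0],[0,0,0.6,0,0,0],[0,0,0.93,0,0,0],[0,0,0.93,0,0,0],[0,0,0.93,0,0,0]]'
python3 -m inch '[[0,0,0,0,0,0],[0,0,0,0,0,0],[0,0,0,0,0,0],[0,0,0,0,0,0],[0,0,0,0,0,0],[0,0,0,0,0,0]]' 0
python3 - <<'E'
from meas import *
y=np.array([np.cos(np.radians(80.7)),np.sin(np.radians(80.7))]);ctr=np.array([.5575,-.0729])
s=robot.get_state();print(s["tcp_pos"],(s["tcp_pos"][:2]-ctr)@y)
cv2.imwrite("pics/w2.png",optics.snapshot("wrist")[:,:,::-1])
E
```

```text
time: 3.9
tcp_pos: [0.5531, -0.1001, 0.1488]
ee_rot: [0.081, 0.997, 0.0, -0.001]
ft_force: [-0.0, -0.3, 1.1]
opening: 0.0854
finger_force: 0.0
time: 4.53
tcp_pos: [0.5555, -0.1011, 0.0593]
ee_rot: [0.081, 0.997, -0.001, 0.002]
ft_force: [-0.1, 0.6, 0.3]
opening: 0.0854
finger_force: 0.0
time: 5.28
tcp_pos: [0.5539, -0.1003, 0.0572]
ee_rot: [0.081, 0.997, 0.0, 0.0]
ft_force: [-0.7, 1.9, 2.6]
opening: 0.0093
finger_force: 59.3
[ 0.55392724 -0.10034362  0.05721224] -0.027660270041940858
```

View pics/w2.png

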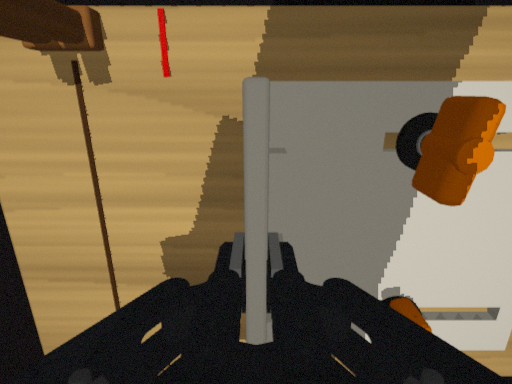

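The stop's wall is gripped at centre, column 256. The near mark is at (163,43) and the near knob at (458,150). I now slide it 41.3 mm towards the gate.

```bash
python3 -m inch '[[0,-0.08,0,0,0,0],[0,-0.16,0,0,0,0],[0,-0.24,0,0,0,0],[0,-0.32,0,0,0,0],[0,-0.38,0,0,0,0],[0,-0.413,0,0,0,0],[0,-0.413,0,0,0,0],[0,-0.413,0,0,0,0]]' 0
python3 - <<'E'
from meas import *
y=np.array([np.cos(np.radians(80.7)),np.sin(np.radians(80.7))]);ctr=np.array([.5575,-.0729])
s=robot.get_state();print(s["tcp_pos"],(s["tcp_pos"][:2]-ctr)@y)
c=optics.camera_info("wrist");im=optics.snapshot("wrist")[:,:,::-1];cv2.imwrite("pics/w3.png",im)
json.dump({k:np.array(v).tolist() for k,v in c.items()},open("w3.json","w"))
meas(im,c)
S=cv2.cvtColor(im,cv2.COLOR_BGR2HSV)[:,:,1].astype(int)
for r in (90,110,130,150,180,210):
    k=np.where(S[r,200:300]<80)[0]
    if len(k): p=cast(c,[[200+k.min()-.5,r]],.07)[0,:2];print(r,200+k.min(),p,(p-ctr)@y)
E
```

```text
time: 6.32
tcp_pos: [0.5472, -0.1419, 0.0572]
ee_rot: [0.081, 0.997, -0.0, 0.0]
ft_force: [0.0, 2.0, 4.6]
opening: 0.009
finger_force: 59.7
[ 0.54723117 -0.14189615  0.05724336] -0.06974873144548102
orange [506.3 174.8] 288 ((0.5186336636543274, -0.02486138418316841), (0.01893281191587448, 0.005645521450787783), 5.772801876068115)
orange [491.4 336.6] 2239 ((0.6147826910018921, -0.020764995366334915), (0.06885976344347, 0.02224300242960453), 31.482019424438477)
90 243 [ 0.46504629 -0.13333361] -0.07458012452938262
110 243 [ 0.47192195 -0.13455588] -0.07467519364224083
130 243 [ 0.47908402 -0.13582906] -0.07477422297408155
150 244 [ 0.48661263 -0.13677753] -0.07449357832239505
180 244 [ 0.49843    -0.13886543] -0.07464429573637398
210 244 [ 0.51105288 -0.14109564] -0.0748052864929454
```

View pics/w3.png

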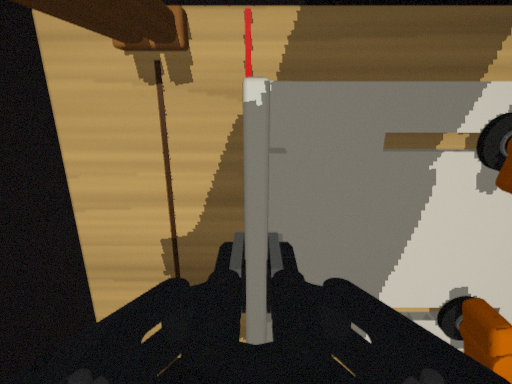

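The mark at columns 246–251 now sits just at the front face (columns 243–244 at the wall's top). I'll compute the offset properly.

```bash
python3 - <<'E'
from meas import *
y=np.array([np.cos(np.radians(80.7)),np.sin(np.radians(80.7))]);ctr=np.array([.5575,-.0729])
for n in("w3",):
    im=cv2.imread(f"pics/{n}.png");c=json.load(open(n+".json"))
    H,S,V=[a.astype(int) for a in cv2.split(cv2.cvtColor(im,cv2.COLOR_BGR2HSV))]
    m=((H<6)|(H>174))&(S>180)&(V>70);m[:,:235]=0;m[90:]=0;m[:,265:]=0
    for r in(15,30,45,60,70):
        k=np.where(m[r])[0];p=cast(c,[[k.mean(),r]],.018)[0,:2];print(r,k.min(),k.max(),p,(p-ctr)@y)
    # lower front edge at board: visible? wall end bottom
    print([(x,S[100,x],V[100,x]) for x in range(236,256)])
c=optics.camera_info("wrist");s=robot.get_state();print(s["tcp_pos"],(s["tcp_pos"][:2]-ctr)@y)
im=optics.snapshot("top")[:,:,::-1];cv2.imwrite("pics/top2.png",im)
E
```

```text
15 245 250 [ 0.43039883 -0.12697173] -0.07390102805764577
30 245 250 [ 0.43688835 -0.1280901 ] -0.07395596521335042
45 246 250 [ 0.44360486 -0.12899145] -0.07376005888705155
60 245 250 [ 0.45043429 -0.13042453] -0.07407063867295291
70 246 250 [ 0.45516835 -0.13097796] -0.0738517561948646
[(236, np.int64(133), np.int64(167)), (237, np.int64(130), np.int64(163)), (238, np.int64(133), np.int64(161)), (239, np.int64(133), np.int64(159)), (240, np.int64(133), np.int64(157)), (241, np.int64(132), np.int64(159)), (242, np.int64(110), np.int64(135)), (243, np.int64(37), np.int64(146)), (244, np.int64(27), np.int64(171)), (245, np.int64(27), np.int64(182)), (246, np.int64(24), np.int64(193)), (247, np.int64(18), np.int64(200)), (248, np.int64(16), np.int64(202)), (249, np.int64(18), np.int64(188)), (250, np.int64(17), np.int64(181)), (251, np.int64(21), np.int64(181)), (252, np.int64(17), np.int64(181)), (253, np.int64(20), np.int64(181)), (254, np.int64(21), np.int64(181)), (255, np.int64(25), np.int64(141))]
[ 0.54721578 -0.14186746  0.057237  ] -0.06972290332116948
```

```bash
python3 -m inch '[[0,0.007,0,0,0,0],[0,0.007,0,0,0,0],[0,0.007,0,0,0,0],[0,0.007,0,0,0,0]]' 0
python3 -m inch '[[0,0,0,0,0,0],[0,0,0,0,0,0],[0,0,0,0,0,0]]' 0.5
python3 -m inch '[[0,0,-0.3,0,0,0],[0,0.3,-0.7,0,0,0],[0,0.6,-1,0,0,0],[0,0.8,-1,0,0,0],[0,0.8,-1,0,0,0],[0,0.8,-1,0,0,0]]' 0.5
cat > frame.py <<'E'
from meas import *
Y=np.array([np.cos(np.radians(80.7)),np.sin(np.radians(80.7))]);ctr=np.array([.5575,-.0729]);X=np.array([Y[1],-Y[0]])
def g(p): p=np.asarray(p)[...,:2]-ctr; return np.stack([p@X,p@Y],-1).round(4)
def look(n):
    c=optics.camera_info("wrist");im=optics.snapshot("wrist")[:,:,::-1];cv2.imwrite(f"pics/{n}.png",im)
    json.dump({k:np.array(v).tolist() for k,v in c.items()},open(n+".json","w"));return im,c
def markstop(im,c):
    H,S,V=[a.astype(int) for a in cv2.split(cv2.cvtColor(im,cv2.COLOR_BGR2HSV))]
    # predicted windows
    for xx in(-.104,.104):
        q=cast_in=proj(c,np.r_[ctr+xx*X-.074*Y,.018])[0].astype(int)
        m=((H<6)|(H>174))&(S>150)&(V>60);w=np.zeros_like(m);w[max(0,q[1]-40):q[1]+40,max(0,q[0]-15):max(0,q[0]+15)]=1
        k=np.argwhere(m&w)[:,::-1]
        if len(k)>5: print("mark",len(k),g(cast(c,k,.018)).mean(0))
    for xx in(-.075,-.05,-.025,.025,.05,.075):
        q=np.round(proj(c,np.r_[ctr+xx*X-.074*Y,.07])[0]).astype(int)
        if not(0<q[1]<384 and 25<q[0]<480):continue
        row=S[q[1],q[0]-20:q[0]+20]<75;k=np.where(row)[0]
        if len(k): print("front",xx,q,g(cast(c,[[q[0]-20+k.min()-.5,q[1]]],.07)[0]))
E
python3 - <<'E'
from frame import *
im,c=look("w4");print(robot.get_state()["tcp_pos"]);markstop(im,c);meas(im,c)
E
```

```text
time: 6.92
tcp_pos: [0.5474, -0.1414, 0.0573]
ee_rot: [0.081, 0.997, -0.001, 0.0]
ft_force: [-0.8, -5.0, 4.7]
opening: 0.009
finger_force: 59.6
time: 7.3
tcp_pos: [0.5468, -0.14, 0.0564]
ee_rot: [0.081, 0.997, 0.0, -0.001]
ft_force: [1.0, 0.5, -0.2]
opening: 0.0425
finger_force: 0.0
time: 8.05
tcp_pos: [0.5591, -0.0618, 0.1551]
ee_rot: [0.081, 0.997, 0.0, -0.002]
ft_force: [0.7, -0.9, -1.1]
opening: 0.0425
finger_force: 0.0
[ 0.55923002 -0.06205311  0.15530646]
mark 137 [-0.10425109 -0.07435912]
front -0.075 [131 103] [-0.0752 -0.0738]
front -0.05 [136 140] [-0.0499 -0.0742]
front -0.025 [140 174] [-0.025  -0.0744]
front 0.025 [148 235] [ 0.0248 -0.0741]
front 0.05 [151 263] [ 0.05   -0.0737]
front 0.075 [154 289] [ 0.075  -0.0907]
red [151.5  63.8] 111 [ 0.4424 -0.1294]
orange [321.3 127.3] 1261 ((0.5119085311889648, -0.004402820020914078), (0.019001659005880356, 0.046338312327861786), 74.18943786621094)
```

View pics/w4.png

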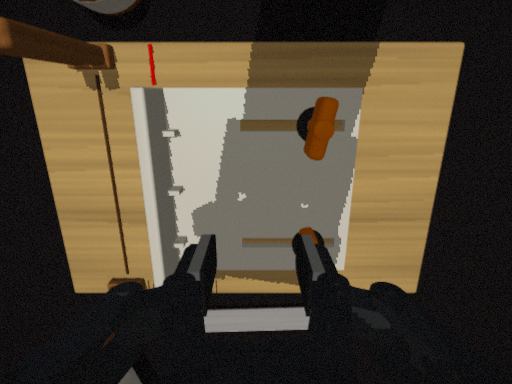

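The mark is at (152,64), and the wall front agrees with it to within about 0.4 mm. The near knob is at (322,127), and the far knob is partly hidden at (310,240). Next I centre the camera over the near knob to read the wing angle.

```bash
python3 -m inch '[[0.2,0.2,0,0,0,0],[0.55,0.49,0,0,0,0],[0.55,0.49,0,0,0,0],[0.55,0.49,0,0,0,0],[0.55,0.49,0,0,0,0]]' 0.5
cat > knob.py <<'E'
from frame import *
import sys
im,c=look(sys.argv[1])
H,S,V=[a.astype(int) for a in cv2.split(cv2.cvtColor(im,cv2.COLOR_BGR2HSV))]
m=(H>=3)&(H<18)&(S>200)&(V>60)
for ce,a,b in blobs(m,200):
    p=np.argwhere(b)[:,::-1]
    P=cast(c,p,.06)[:,:2].astype(np.float32);r=cv2.minAreaRect(P);print(ce.round(1),a,np.round(r[0],4),np.round(r[1],4),round(r[2],1))
s=robot.get_state();print(s["tcp_pos"],s["joints"][5],s["moment"])
E
python3 knob.py w5
```

```text
time: 8.72
tcp_pos: [0.5144, -0.0054, 0.157]
ee_rot: [0.082, 0.997, -0.0, 0.0]
ft_force: [-0.0, -0.7, -0.2]
opening: 0.0428
finger_force: 0.0
[10.6 24.9] 397 [ 0.3651 -0.146 ] [0.0157 0.0299] 65.6
[42.  36.8] 1020 [ 0.3804 -0.1342] [0.0315 0.0602] 50.3
[256.4 192.6] 982 [ 0.5097 -0.0042] [0.0161 0.0494] 72.8
[256.1 304.3] 879 [ 0.6157 -0.0218] [0.0179 0.061 ] 89.5
[ 0.51439143 -0.00523945  0.15705207] -1.6382791449871923 [-0.00497631 -0.03155619  0.01819439]
```

View pics/w5.png

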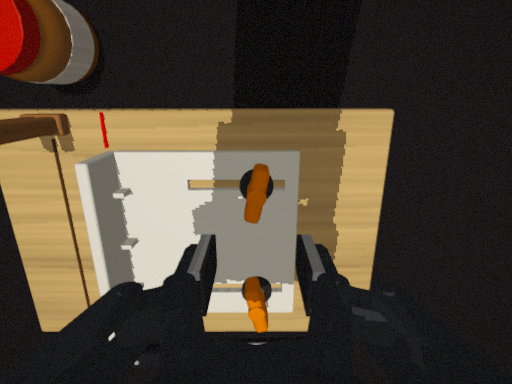

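The near knob's wing runs (262,165)–(250,220), so its closing yaw is about 72°. The far knob's wing runs (250,280)–(262,328), so its closing yaw is about 91°. The stop is undisturbed. I descend onto the near knob.

```bash
python3 -m inch '[[0.03,0,0.3,0,0,0.024],[0.03,0,0.6,0,0,0.048],[0.03,0,0.9,0,0,0.048],[0.03,0,1,0,0,0.048],[0.03,0,1,0,0,0.048]]' 0.5
python3 -c "
from h import *
print(togo([.5115,-.0046,.053],down(np.radians(72))),robot.get_state()['moment'],robot.get_state()['ft_force'])"
```

```text
time: 9.4
tcp_pos: [0.5109, -0.0042, 0.0568]
ee_rot: [0.156, 0.988, 0.0, -0.0]
ft_force: [0.7, 0.5, 0.2]
opening: 0.0427
finger_force: 0.0
(array([-0.007, -0.002,  0.038]), array([-0.    , -0.0003,  0.0003])) [-0.02460284 -0.01286985  0.01460255] [0.70561001 0.47726036 0.17220519]
```

```bash
python3 -m inch '[[0,0,0.04,0,0,0],[0,0,0.04,0,0,0],[0,0,0.04,0,0,0],[0,0,0.04,0,0,0],[0,0,0.04,0,0,0]]' 0
cat > m.py <<'E'
from h import *
s=robot.get_state();y=R.from_quat(s["ee_rot"]).as_matrix()[:,1]
print("t",round(s["time"],2),"tcp",s["tcp_pos"].round(4),"yaw",np.degrees(np.arctan2(y[1],y[0])).round(2),"Mz",s["moment"].round(3),"F",s["ft_force"].round(1),"open",round(s["opening"],4),"j6",s["joints"][5].round(2))
E
python3 m.py
python3 -m inch '[[0,0,0,0,0,0.015],[0,0,0,0,0,0.03]]' 0;python3 m.py
```

```text
time: 10.02
tcp_pos: [0.5116, -0.0043, 0.0538]
ee_rot: [0.156, 0.988, -0.0, 0.001]
ft_force: [-0.4, -2.3, 5.6]
opening: 0.012
finger_force: 61.4
t 10.03 tcp [ 0.5116 -0.0043  0.0538] yaw 72.08 Mz [-0.477 -0.056 -0.033] F [-0.4 -2.3  5.6] open 0.012 j6 -1.49
time: 10.28
tcp_pos: [0.5116, -0.0041, 0.0538]
ee_rot: [0.203, 0.979, -0.0, 0.001]
ft_force: [-0.2, -1.9, 5.9]
opening: 0.012
finger_force: 61.5
t 10.28 tcp [ 0.5116 -0.0041  0.0538] yaw 66.59 Mz [-0.317 -0.092  0.081] F [-0.2 -1.9  5.9] open 0.012 j6 -1.39
```

```bash
python3 -m inch '[[0,0,0,0,0,0.02],[0,0,0,0,0,0.04],[0,0,0,0,0,0.06]]' 0 >/dev/null;python3 m.py
python3 -m inch '[[0,0,0,0,0,0.02],[0,0,0,0,0,0.04],[0,0,0,0,0,0.06]]' 0 >/dev/null;python3 m.py
python3 -m inch '[[0,0,0,0,0,0.02],[0,0,0,0,0,0.04]]' 0 >/dev/null;python3 m.py
```

```text
t 10.65 tcp [ 0.5118 -0.0039  0.0539] yaw 55.75 Mz [-0.086 -0.263  0.066] F [1.2 0.4 4.1] open 0.0121 j6 -1.2
t 11.03 tcp [ 0.512  -0.0037  0.0538] yaw 44.94 Mz [ 0.081 -0.325  0.039] F [2.3 1.2 3.8] open 0.012 j6 -1.01
t 11.28 tcp [ 0.5121 -0.0035  0.0538] yaw 37.74 Mz [ 0.216 -0.467  0.058] F [2.9 0.7 4. ] open 0.0122 j6 -0.89
```

```bash
python3 -m inch '[[0,0,0,0,0,0.02],[0,0,0,0,0,0.04]]' 0 >/dev/null;python3 m.py
python3 -m inch '[[0,0,0,0,0,0.02],[0,0,0,0,0,0.04]]' 0 >/dev/null;python3 m.py
python3 -m inch '[[0,0,0,0,0,0.02],[0,0,0,0,0,0.04]]' 0 >/dev/null;python3 m.py
python3 -m inch '[[0,0,0,0,0,0.02],[0,0,0,0,0,0.04]]' 0 >/dev/null;python3 m.py
```

```text
t 11.53 tcp [ 0.5123 -0.0034  0.0539] yaw 30.55 Mz [ 0.261 -0.564  0.136] F [4.4 1.5 2.9] open 0.012 j6 -0.76
t 11.78 tcp [ 0.5125 -0.0033  0.0539] yaw 23.36 Mz [ 0.379 -0.708  0.264] F [3.7 2.9 3.4] open 0.0118 j6 -0.64
t 12.03 tcp [ 0.5126 -0.0033  0.054 ] yaw 16.17 Mz [ 0.441 -0.789  0.257] F [5.1 2.9 1.8] open 0.0122 j6 -0.51
t 12.28 tcp [ 0.5128 -0.0033  0.054 ] yaw 8.98 Mz [ 0.492 -0.942  0.332] F [5.9 3.  0.5] open 0.0119 j6 -0.39
```

```bash
for i in 1 2; do python3 -m inch '[[0,0,0,0,0,0]]' 0 >/dev/null;python3 m.py; done
```

```text
t 12.4 tcp [ 0.5128 -0.0032  0.054 ] yaw 9.08 Mz [ 0.437 -0.854  0.296] F [6.2 3.8 1. ] open 0.0119 j6 -0.39
t 12.53 tcp [ 0.5128 -0.0032  0.054 ] yaw 9.1 Mz [ 0.549 -0.86   0.368] F [5.2 3.2 1. ] open 0.0121 j6 -0.39
```

```bash
python3 -m inch '[[0,0,0,0,0,0],[0,0,0,0,0,0],[0,0,0,0,0,0]]' 0.5 >/dev/null; python3 m.py
python3 -m inch '[[0,0,-0.3,0,0,0],[0,0,-0.7,0,0,0],[0,0,-1,0,0,0],[0,0,-1,0,0,0],[0,0,-1,0,0,0]]' 0.5 >/dev/null
python3 m.py
python3 -c "
from h import *
print(togo([.6215,-.0213,.154],down(np.radians(91))))"
```

```text
t 12.9 tcp [ 0.5103 -0.0038  0.0526] yaw 9.06 Mz [-0.054  0.022  0.002] F [ 0.   0.5 -0.3] open 0.0425 j6 -0.39
t 13.53 tcp [ 0.51   -0.0038  0.1518] yaw 9.06 Mz [0.008 0.003 0.034] F [-0.1 -0.4 -0.3] open 0.0424 j6 -0.39
(array([-0.349,  1.073, -0.024]), array([-3.000e-04, -6.000e-04, -4.552e-01]))
```

```bash
python3 -m inch '[[-0.1,0.3,0,0,0,-0.059],[-0.2,0.6,0,0,0,-0.118],[-0.3,0.9,0,0,0,-0.177],[-0.35,1,0,0,0,-0.236],[-0.35,1,0,0,0,-0.295],[-0.35,1,0,0,0,-0.354],[-0.35,1,0,0,0,-0.413],[-0.35,1,0,0,0,-0.455],[-0.35,1,0,0,0,-0.455],[-0.35,1,0,0,0,-0.455]]' 0.5 >/dev/null; python3 m.py; python3 knob.py w6
python3 -c "
from frame import *
im=cv2.imread('pics/w6.png');markstop(im,json.load(open('w6.json')))
print(togo([.622,-.021,.053],down(np.radians(91))))"
```

```text
t 14.78 tcp [ 0.6145 -0.0226  0.1518] yaw 90.86 Mz [-0.067  0.009  0.031] F [0.1 0.2 0.1] open 0.0429 j6 -1.81
[284.4  59.5] 1419 [ 0.5114 -0.0047] [0.0163 0.0459] 33.5
[255.3 205.3] 991 [ 0.6181 -0.0224] [0.0498 0.015 ] 0.9
[ 0.61466756 -0.02261509  0.15212623] -1.8070952083322798 [ 0.03611442 -0.00562094 -0.07345087]
mark 71 [ 0.10618028 -0.07448732]
front -0.05 [74 28] [-0.05   -0.0743]
front -0.025 [74 70] [-0.0252 -0.0739]
front 0.025 [ 75 146] [ 0.0254 -0.0744]
front 0.05 [ 75 179] [ 0.0498 -0.0739]
front 0.075 [ 76 211] [ 0.0754 -0.0741]
(array([-0.075,  0.015,  0.991]), array([ 0.0001, -0.0005, -0.0006]))
```

View pics/w6.png

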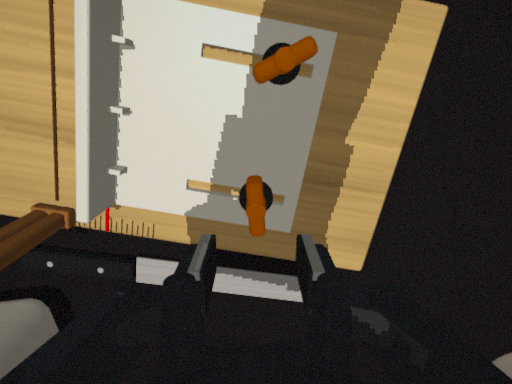

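The far knob's wing is vertical at (256,205), matching the tool's yaw. The near knob at (284,60) now sits turned, and the stop is still on the mark (front −74.1, mark −74.4 mm). I descend on the far knob.

```bash
python3 -m inch '[[-0.07,0.01,0.3,0,0,0],[-0.07,0.01,0.6,0,0,0],[-0.07,0.01,0.9,0,0,0],[-0.07,0.01,0.99,0,0,0],[-0.07,0.01,0.99,0,0,0]]' 0.5 >/dev/null;python3 m.py
python3 -m inch '[[0,0,0,0,0,0],[0,0,0,0,0,0],[0,0,0,0,0,0],[0,0,0,0,0,0]]' 0 >/dev/null;python3 m.py
python3 -m inch '[[0,0,0,0,0,0.02],[0,0,0,0,0,0.04]]' 0 >/dev/null;python3 m.py
python3 -m inch '[[0,0,0,0,0,0.02],[0,0,0,0,0,0.04]]' 0 >/dev/null;python3 m.py
python3 -m inch '[[0,0,0,0,0,0.02],[0,0,0,0,0,0.04]]' 0 >/dev/null;python3 m.py
```

```text
t 15.45 tcp [ 0.6219 -0.0215  0.0538] yaw 90.95 Mz [ 0.009 -0.007 -0.031] F [-0.8  0.7  0.4] open 0.0424 j6 -1.8
t 15.95 tcp [ 0.6232 -0.0224  0.0558] yaw 90.97 Mz [-0.529  0.303  0.04 ] F [-2.2 -2.6  6.4] open 0.012 j6 -1.8
t 16.2 tcp [ 0.6232 -0.0226  0.0558] yaw 83.66 Mz [-0.66  0.4   0.02] F [-1.8 -4.5  5.9] open 0.0121 j6 -1.68
t 16.45 tcp [ 0.6231 -0.0227  0.0558] yaw 76.46 Mz [-0.712  0.354  0.023] F [-3.1 -5.2  5.6] open 0.0122 j6 -1.55
t 16.7 tcp [ 0.6231 -0.0228  0.0557] yaw 69.26 Mz [-0.84   0.405  0.019] F [-1.7 -5.   6.5] open 0.0118 j6 -1.43
```

```bash
for i in 1 2 3 4; do :; done
python3 -m inch '[[0,0,0,0,0,0.02],[0,0,0,0,0,0.04]]' 0 >/dev/null;python3 m.py
python3 -m inch '[[0,0,0,0,0,0.02],[0,0,0,0,0,0.04]]' 0 >/dev/null;python3 m.py
python3 -m inch '[[0,0,0,0,0,0.02],[0,0,0,0,0,0.04]]' 0 >/dev/null;python3 m.py
python3 -m inch '[[0,0,0,0,0,0.02],[0,0,0,0,0,0.04]]' 0 >/dev/null;python3 m.py
```

```text
t 16.95 tcp [ 0.6231 -0.023   0.0558] yaw 62.07 Mz [-0.943  0.389  0.021] F [-2.8 -5.2  5.9] open 0.0122 j6 -1.3
t 17.2 tcp [ 0.623  -0.0231  0.0558] yaw 54.87 Mz [-0.998  0.437  0.042] F [-2.2 -6.2  7.2] open 0.0123 j6 -1.17
t 17.45 tcp [ 0.6229 -0.0232  0.0558] yaw 47.68 Mz [-1.044  0.608  0.096] F [-3.  -6.3  6.5] open 0.0121 j6 -1.05
t 17.7 tcp [ 0.6228 -0.0233  0.0558] yaw 40.5 Mz [-1.14   0.711  0.188] F [-4.  -6.6  7.7] open 0.0119 j6 -0.92
```

```bash
python3 -m inch '[[0,0,0,0,0,0.02],[0,0,0,0,0,0.035]]' 0 >/dev/null;python3 m.py
python3 -m inch '[[0,0,0,0,0,0]]' 0 >/dev/null;python3 m.py
python3 -m inch '[[0,0,0,0,0,0]]' 0 >/dev/null;python3 m.py
```

```text
t 17.95 tcp [ 0.6227 -0.0234  0.0559] yaw 34.24 Mz [-1.181  0.733  0.227] F [-3.8 -7.4  7.3] open 0.0116 j6 -0.81
t 18.07 tcp [ 0.6227 -0.0234  0.0559] yaw 34.32 Mz [-1.13   0.759  0.207] F [-4.8 -7.1  8.1] open 0.0117 j6 -0.81
t 18.2 tcp [ 0.6227 -0.0234  0.0559] yaw 34.33 Mz [-1.139  0.704  0.184] F [-4.7 -7.8  7.8] open 0.0116 j6 -0.82
```

```bash
python3 -m inch '[[0,0,0,0,0,0.02],[0,0,0,0,0,0.03]]' 0 >/dev/null;python3 m.py
python3 -m inch '[[0,0,0,0,0,0.015]]' 0 >/dev/null;python3 m.py
python3 -m inch '[[0,0,0,0,0,0]]' 0 >/dev/null;python3 m.py
```

```text
t 18.45 tcp [ 0.6227 -0.0234  0.0559] yaw 28.88 Mz [-1.228  0.824  0.277] F [-4.8 -8.6  9.1] open 0.0119 j6 -0.72
t 18.57 tcp [ 0.6226 -0.0235  0.0559] yaw 26.17 Mz [-1.278  0.822  0.271] F [-5.9 -7.2  8.9] open 0.0117 j6 -0.67
t 18.7 tcp [ 0.6226 -0.0235  0.0559] yaw 26.23 Mz [-1.211  0.85   0.259] F [-4.5 -7.1  8.2] open 0.012 j6 -0.67
```

```bash
python3 -m inch '[[0,0,0,0,0,0],[0,0,0,0,0,0],[0,0,0,0,0,0]]' 0.5 >/dev/null; python3 m.py
python3 -m inch '[[0,0,-0.3,0,0,0],[0,0,-0.7,0,0,0],[0,0,-1,0,0,0],[0,0,-1,0,0,0],[0,0,-1,0,0,0]]' 0.5 >/dev/null
python3 -m inch '[[0.3,0,0,0,0,-0.059],[0.6,0,0,0,0,-0.118],[0.6,0,0,0,0,-0.177],[0.6,0,0,0,0,-0.236],[0.6,0,0,0,0,-0.3],[0.6,0,0,0,0,-0.3],[0.6,0,0,0,0,-0.3]]' 0.5 >/dev/null
python3 m.py;python3 knob.py w7
python3 -c "
from frame import *
im=cv2.imread('pics/w7.png');markstop(im,json.load(open('w7.json')))"
```

```text
t 19.07 tcp [ 0.622  -0.0212  0.0538] yaw 26.18 Mz [-0.025 -0.026  0.004] F [-0.   1.  -1.3] open 0.0429 j6 -0.67
t 20.57 tcp [0.595  0.0324 0.1528] yaw 80.03 Mz [ 0.055  0.017 -0.034] F [ 0.7 -0.4 -0.1] open 0.0428 j6 -1.53
[186.7 101.7] 966 [ 0.5115 -0.0038] [0.0174 0.047 ] 20.5
[199.4 230.3] 662 [ 0.6165 -0.0217] [0.0155 0.0539] 39.7
[0.59521267 0.03233455 0.15315548] -1.532959392639239 [0.05150232 0.00567737 0.01174357]
mark 152 [-0.10442763 -0.07508158]
mark 60 [ 0.10519667 -0.07489   ]
front 0.075 [ 31 272] [ 0.0753 -0.0743]
```

View pics/w7.png

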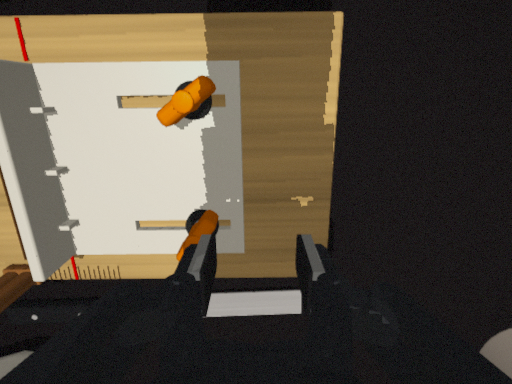

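The wings sprang back by just the bush twist (about 0.25 rad) and hold well past the touch angle, so the clamping stays. The stop is still on the mark, within 0.8 mm. The gripper is clear, so I hand in.

```bash
python3 -c "
from workcell import robot
print(robot.sign_off())"
```

```text
the job is handed in; nothing more can be done
None
```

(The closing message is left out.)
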